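# Seal the culture tubes, cleanest first

## Robot

A 7-joint arm with a two-finger parallel gripper is mounted at the origin on the work surface. World frame = base frame: x ahead of the robot, y to its left, z up, the work surface at z = 0. Lengths are in mm, angles in rad, forces in N, time in s.
With the tool pointing down it reaches from about 400 to 875 mm from the base axis. Payload 4.4 kg.
Tool frame: the origin (TCP) lies at the very end of the fingers, on their centre line; the grasp point (between the pads) lies 19 mm behind it; y points along the fingers, z is the direction in which the jaws open and shut, and the axes are right-handed (so a half turn about y gives the same grasp; the last joint's range is limited). The gripper opens to 85 mm and grips with 20 to 120 N. Pads are 22 mm wide; open, the fingers measure 114 mm over their backs; the gripper's body (76 mm by 85 mm) begins 54 mm behind the grasp point. The pads swing forward as they close: fully open they stand 13 mm farther back than shut.
Start: joints at [-1.204, 0.628, 0.038, 1.517, -0.027, 0.996, -0.02], TCP at [272.598, 590.092, 231.313] pointing down, gripper open.
Joint ranges: [-3.06, 3.06], [-0.37, 2.12], [-1.25, 1.32], [0.18, 2.47], [-1.1, 4.24], [0.23, 1.98], [-2.94, 2.94]. Speed limits (rad/s): [2.57, 2.57, 3.14, 3.14, 3.14, 3.14, 3.14].

## Interface

Orientations are given as [roll, pitch, yaw] about the fixed x, y, z axes, in that order (R = Rz(yaw) Ry(pitch) Rx(roll)).
In Python, from cell import * gives the robot as it stands.
- The arm moves only by the tool apply_moves, never from a script. Its argument "targets" is a list of rows, each a list of 6 numbers: the shift along the tool's x, y, z in units of 40 mm (1.0 is 40 mm), then the turn, a rotation vector about the tool's x, y, z in units of 8 degrees (1.0 is 8 degrees). A call has 1 to 12 rows; each row shifts and turns the commanded pose from where the row before left it, along the tool's axes as they then stand; what a row does not reach is not made up. A row lasts 1/8 s, in which the tool goes at most 62.5 mm and 10.7 degrees, less where a joint would pass 70% of its speed; a pose out of reach is approached as far as the arm can. A call is refused whole if a number of a shift passes 1 or a number of a turn 1, either way. A call with a gripper value outside its range is refused whole. "jaw" is the gripper command: -1 is shut, 1 is fully open, values between are in proportion, set as the call begins (left out, the last holds). The fingers move at their own pace and stop on an object; the grip force is fixed at half the most. Time passes only in rows, so rows that do not move let the fingers close. It gives the time, the measured TCP pose, the force and the opening at its end, in the units of the state.
- read_state(): the state, without advancing time (a new reading comes with each control period).
- get_image(name): name is "side" or "top"; returns the picture (480x640x3 uint8, red, green, blue); there is no depth.
- calibration(name): a dict with "fx", "fy", "cx", "cy" (pixels), "world_from_camera" (4x4, takes a point from camera to world coordinates). Camera axes: x right, y down, z forward; pixel columns grow to the right and rows downward; lengths in mm; the calibration is good to about 2 mm. A picture is of the moment at which its call begins. calibration takes no time and is no camera call.
- finish_job(): hands the job in, once; it reports no verdict.
The state is a dict: "clock": time; "qpos": joint angles; "qd": joint speeds; "tau": joint torques, N m; "eef_pos": TCP position; "tool_rot": TCP orientation; "force": force on the tool from outside, world axes, zero at the start; "torque": the same for the moment, N m; "width": finger opening in mm.
Only numpy, scipy, OpenCV 4.12 (cv2) and the standard library are available. Lean on these libraries where they do the work, as an engineer would, in place of code of your own. Each camera call takes 0.05 s, during which the arm holds its last target. There are 200 camera calls.

## Task

Seal three of the culture tubes by pressing their raised snap caps gently down with the fingertips until each is fully home: first the white cap, then the yellow, then the red, so that the cleanest sample is touched first. Do not lift any tube, and do not touch the green-capped tube, which must stay vented with its cap raised. Leave the rack, the flask, the bottle and the tip box standing where they are.

Things in the scene. Friction and masses are not known exactly. Their poses are not given: they have to be found in the camera images.
- white_tube: clear culture tube, 17 mm diameter, 91 mm tall without its cap, loose in a cell of the rack, with a white snap cap; origin at the centre of its underside (3 mm above the rack's underside), z up along the tube. It has up to 1 mm of play in its cell and may lean by a few hundredths of a radian
- white_cap_top (a point): centre of the flat top of the white cap, a ribbed disc-like cap 21 mm in diameter and 20 mm tall; raised, its top is 110 mm above the tube's underside (about 183 mm above the bench), pushed home it is 103 mm above it; the point moves with the cap
- white_cap (a joint): how far the white cap has been pushed down its tube, m: 0 = raised (vented), 0.007 = fully home (sealed, on its stop). It starts within 0 to 0.0012. It slides stiffly, at about 4 N plus a little more when pushed fast, stays where it is left, and stops at 0.007. The cap rides on a springy seal ring: under a press the whole cap also gives by about 1 mm per 2.5 N (not counted in this value) and springs back when let go, so the stop feels soft
- yellow_tube: clear culture tube, 17 mm diameter, 91 mm tall without its cap, loose in a cell of the rack, with a yellow snap cap; origin at the centre of its underside (3 mm above the rack's underside), z up along the tube. It has up to 1 mm of play in its cell and may lean by a few hundredths of a radian
- yellow_cap_top (a point): centre of the flat top of the yellow cap, a ribbed disc-like cap 21 mm in diameter and 20 mm tall; raised, its top is 110 mm above the tube's underside (about 183 mm above the bench), pushed home it is 103 mm above it; the point moves with the cap
- yellow_cap (a joint): how far the yellow cap has been pushed down its tube, m: 0 = raised (vented), 0.007 = fully home (sealed, on its stop). It starts within 0 to 0.0012. It slides stiffly, at about 4 N plus a little more when pushed fast, stays where it is left, and stops at 0.007. The cap rides on a springy seal ring: under a press the whole cap also gives by about 1 mm per 2.5 N (not counted in this value) and springs back when let go, so the stop feels soft
- red_tube: clear culture tube, 17 mm diameter, 91 mm tall without its cap, loose in a cell of the rack, with a red snap cap; origin at the centre of its underside (3 mm above the rack's underside), z up along the tube. It has up to 1 mm of play in its cell and may lean by a few hundredths of a radian
- red_cap_top (a point): centre of the flat top of the red cap, a ribbed disc-like cap 21 mm in diameter and 20 mm tall; raised, its top is 110 mm above the tube's underside (about 183 mm above the bench), pushed home it is 103 mm above it; the point moves with the cap
- red_cap (a joint): how far the red cap has been pushed down its tube, m: 0 = raised (vented), 0.007 = fully home (sealed, on its stop). It starts within 0 to 0.0012. It slides stiffly, at about 4 N plus a little more when pushed fast, stays where it is left, and stops at 0.007. The cap rides on a springy seal ring: under a press the whole cap also gives by about 1 mm per 2.5 N (not counted in this value) and springs back when let go, so the stop feels soft
- green_tube: clear culture tube, 17 mm diameter, 91 mm tall without its cap, loose in a cell of the rack, with a green snap cap; origin at the centre of its underside (3 mm above the rack's underside), z up along the tube. It has up to 1 mm of play in its cell and may lean by a few hundredths of a radian
- green_cap_top (a point): centre of the flat top of the green cap, a ribbed disc-like cap 21 mm in diameter and 20 mm tall; raised, its top is 110 mm above the tube's underside (about 183 mm above the bench), pushed home it is 103 mm above it; the point moves with the cap
- green_cap (a joint): how far the green cap has been pushed down its tube, m: 0 = raised (vented), 0.007 = fully home (sealed, on its stop). It starts within 0 to 0.0012. It slides stiffly, at about 4 N plus a little more when pushed fast, stays where it is left, and stops at 0.007. The cap rides on a springy seal ring: under a press the whole cap also gives by about 1 mm per 2.5 N (not counted in this value) and springs back when let go, so the stop feels soft
- rack: loose blue wire tube rack, 0.8 kg, 50 mm (x) by 222 mm (y) by 67 mm tall; origin at the centre of its underside, y along its row of seven cells 30 mm apart; the four tubes stand in every other cell (y = -90, -30, 30, 90 mm), in any order
- shaker: bench shaker with a flat stainless platform, 400 mm (x) by 620 mm (y), top 70 mm above the bench; fixed; origin under its centre on the bench. The rack and the bystanders stand on the platform
- flask: stoppered clear conical flask, 80 mm across the base, 105 mm tall, loose on the platform at its +y end; origin at the centre of its underside; a bystander
- bottle: white reagent bottle with an orange cap, 56 mm diameter, 120 mm tall, loose on the platform at its -y end; origin at the centre of its underside; a bystander
- tip_box: grey box with a pale blue lid, 72 x 92 x 54 mm tall, loose on the platform at its -y end; origin at the centre of its underside; a bystander
Not all that is in view belongs to the job. Leave any black look-alike of the red_tube alone.

How it is judged (in metres and radians):
On the way, in this order (a step that is already met when the one before it is completed fails the run):
1. the white cap is pushed home (value of joint white_cap above 0.0055 m), for 0.1 s.
2. the yellow cap is pushed home (value of joint yellow_cap above 0.0055 m), for 0.1 s.
3. the red cap is pushed home (value of joint red_cap above 0.0055 m), for 0.1 s.
At the end, for the whole second after the job is handed in: white, yellow and red caps down at least 5.5 mm of 7, green cap under 2 mm; all tubes at rest in the rack, under 0.12 rad, not raised 6 mm; rack within 0.05 rad and 25 mm of its start; flask, bottle and tip box within 0.1 rad and 20 mm of theirs (value of joint each of white_cap, yellow_cap, red_cap above 0.0055 m and value of joint green_cap below 0.002 m and z of each of white_tube, yellow_tube, red_tube, green_tube in the frame of rack below 0.009 m and horizontal distance between each of white_tube, yellow_tube, red_tube, green_tube and rack below 0.1 m and angle between each of white_tube, yellow_tube, red_tube, green_tube's own z axis and vertical below 0.12 rad and linear speed of each of white_tube, yellow_tube, red_tube, green_tube, rack below 0.02 m/s and angle between rack's own z axis and vertical below 0.05 rad and distance of rack from where it was at the start of the episode below 0.025 m and distance of each of flask, bottle, tip_box from where it was at the start of the episode below 0.02 m and angle between each of flask, bottle, tip_box's own z axis and vertical below 0.1 rad); the robot touches nothing.
It fails at once if a tube is lifted in the rack by more than about 6 mm (z of any of white_tube, yellow_tube, red_tube, green_tube in the frame of rack above 0.009 m).
It fails at once if a cap or tube is pressed harder than 25 N (contact force between the fingers and white_tube above 25 N or contact force between the fingers and yellow_tube above 25 N or contact force between the fingers and red_tube above 25 N).
It fails at once if the robot touches the green-capped tube (over 0.5 N) (contact force between any of the fingers, the arm and green_tube above 0.5 N).
It fails at once if the rack is shoved more than 25 mm, lifted or tipped (distance of rack from where it was at the start of the episode above 0.025 m or angle between rack's own z axis and vertical above 0.1 rad).
It fails at once if the flask, bottle or tip box is moved by more than 20 mm or tipped (distance of any of flask, bottle, tip_box from where it was at the start of the episode above 0.02 m or angle between any of flask, bottle, tip_box's own z axis and vertical above 0.2 rad).
It also fails if it takes over 42 s, if anything falls off the work surface, if the arm or the gripper's body presses on something with over 40 N, if the wrist force passes 120 N, or if a joint passes its speed limit or range.

## Working session

There is one attempt and no reset: what is moved stays moved. The work goes in short steps, Python scripts to look and compute and a tool call to move; the robot and the scene stay as the last step left them, time stands still between calls to the robot, and variables do not carry over. Pictures are saved under pics/ and viewed, about 8 in all and at most 12, crops included, and the job is handed in when it is done.

Besides the shell and the picture viewer there is one more tool, called after "Request:" by a JSON object that holds its "fn" and its "kwargs", one argument or row to a line. apply_moves: Moves the arm, as the interface text tells. Its arguments: {"type":"object","properties":{"targets":{"type":"array"},"jaw":{"type":"number"}},"required":["targets"]}

```bash
mkdir -p pics; python3 - <<'E'
from cell import *
import cv2,numpy as np
for n in("side","top"):
    im=get_image(n); cv2.imwrite(f"pics/{n}0.png",im[:,:,::-1]); c=calibration(n); print(n,c["fx"],c["cx"],c["cy"],np.round(c["world_from_camera"],3).tolist())
s=read_state();print(s)
E
```

```text
side 485.47281519700863 322.9388406568978 239.0047561664394 [[-0.979, -0.105, 0.174, 385.065], [-0.203, 0.537, -0.818, 742.188], [-0.008, -0.837, -0.548, 596.47], [0.0, 0.0, 0.0, 1.0]]
top 527.9762131105381 311.9199368962542 238.5660785592198 [[0.025, -0.983, 0.183, 326.414], [-1.0, -0.023, 0.012, 28.978], [-0.008, -0.183, -0.983, 1249.86], [0.0, 0.0, 0.0, 1.0]]
{'clock': 0.1, 'qpos': array([-1.20382243,  0.62922969,  0.03843924,  1.51822751, -0.02698391,
        0.99629498, -0.0199581 ]), 'qd': array([-0.00137559, -0.00330925,  0.00019918,  0.00029128,  0.00154593,
        0.00163396,  0.0007101 ]), 'tau': array([ 2.66225790e-03, -5.64525568e+01,  1.23036649e+00, -1.93971741e+01,
        1.13075000e-02,  5.37592961e-03,  2.06009247e-05]), 'eef_pos': array([272.35255507, 589.60221743, 230.5094082 ]), 'tool_rot': array([-1.57243790e+00, -2.43793771e-05, -4.32717834e-01]), 'force': array([-0.16780695,  0.20359187,  0.18166772]), 'torque': array([-0.02203341,  0.01489768, -0.00522589]), 'width': 85.3261940002276}
```

View pics/side0.png

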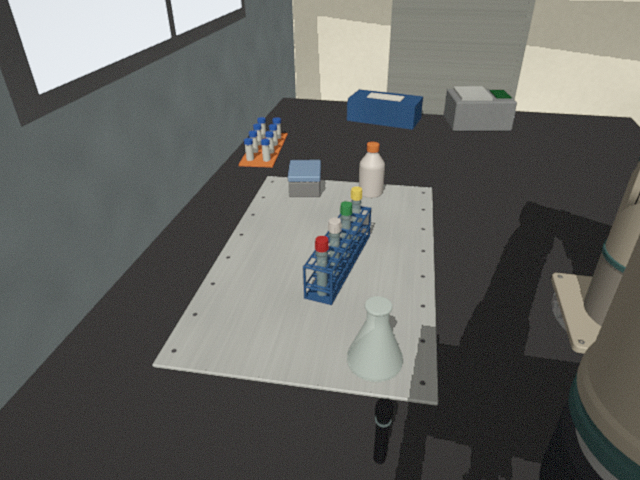

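View pics/top0.png

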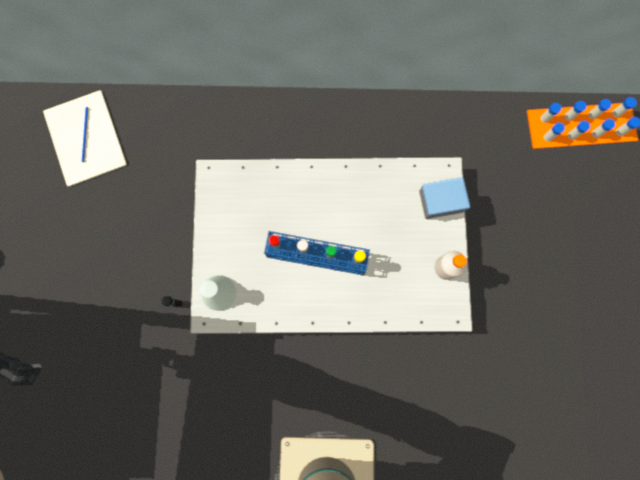

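Top view: red (275,240), white (303,246), green (331,251) and yellow (360,257) caps sit in the rack. The black look-alike is at (175,301), outside the rack. Next I'll triangulate the caps from both views.

```bash
cat > h.py <<'E'
import cv2,numpy as np
from cell import *
def ray(n,uv):
    c=calibration(n);T=np.array(c["world_from_camera"])
    d=T[:3,:3]@[(uv[0]-c["cx"])/c["fx"],(uv[1]-c["cy"])/c["fy"],1];return T[:3,3],d/np.linalg.norm(d)
def atz(n,uv,z):
    o,d=ray(n,uv);return o+d*(z-o[2])/d[2]
def proj(n,p):
    c=calibration(n);T=np.linalg.inv(np.array(c["world_from_camera"]));q=T[:3,:3]@p+T[:3,3]
    return np.array([c["fx"]*q[0]/q[2]+c["cx"],c["fy"]*q[1]/q[2]+c["cy"]])
def ellipse(n,p,r=10.5):
    a=np.linspace(0,2*np.pi,40)
    return np.array([proj(n,p+[r*np.cos(t),r*np.sin(t),0]) for t in a])
E
python3 - <<'E'
from h import *
top=cv2.imread("pics/top0.png");side=cv2.imread("pics/side0.png")
seed={"red":(275,240),"white":(303,246),"green":(331,251),"yellow":(360,257)}
hs=cv2.cvtColor(top,cv2.COLOR_BGR2HSV).astype(int)
P={}
for k,(u,v) in seed.items():
    w=hs[v-9:v+10,u-9:u+10];H,S,V=w[...,0],w[...,1],w[...,2]
    m={"red":((H<10)|(H>170))&(S>120),"white":(S<70)&(V>130),"green":(abs(H-60)<20)&(S>120),"yellow":(abs(H-28)<8)&(S>120)}[k]
    n,l,st,ce=cv2.connectedComponentsWithStats((m&(V>90)).astype(np.uint8));i=l[9,9]
    c=ce[i]+[u-9,v-9];P[k]=atz("top",c,182);print(k,c,st[i],P[k].round(1),proj("side",P[k]).round(1))
a=P["red"]-P["yellow"];print(np.linalg.norm(a),np.arctan2(a[1],a[0]))
def big(im,n,u0,v0,w,h,s):
    o=cv2.resize(im[v0:v0+h,u0:u0+w],None,fx=s,fy=s,interpolation=cv2.INTER_CUBIC)
    for p in P.values(): cv2.polylines(o,[((ellipse(n,p)-[u0,v0]+.5)*s).astype(int)],True,(255,0,255),1)
    return o
A=big(top,"top",255,225,130,55,6);B=big(side,"side",290,175,100,75,4)
o=np.zeros((600,780,3),np.uint8);o[:A.shape[0],:A.shape[1]]=A[:, :780];B=B[:270];o[330:330+B.shape[0],:B.shape[1]]=B
cv2.imwrite("pics/a.png",o)
E
```

```text
red [273.6344086  239.90322581] [ 3  4 10 11 93] [520.3 121.2 182. ] [321.  238.3]
white [302.99310345 243.45517241] [  2   0  17  15 145] [514.2  60.6 182. ] [332.1 219.1]
green [330.72289157 250.6746988 ] [ 4  4 11 10 83] [500.5   3.4 182. ] [345.9 203.5]
yellow [359.44660194 255.9223301 ] [  3   3  12  11 103] [491.  -55.4 182. ] [356.2 188.7]
179.06432346417353 1.4068771472488333
```

View pics/a.png

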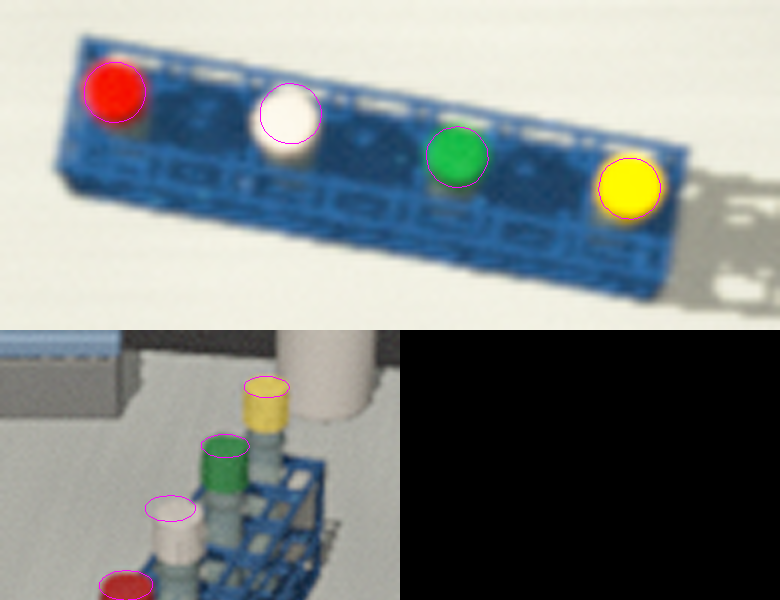

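White's top merged with the wire glare. Its spacing along the row and the side view both put it at about (510.7, 62). The red, green and yellow outlines fit. I'll shut the jaw and go above white.

Request:
{"fn": "apply_moves", "kwargs": {
  "targets": [
    [0.9,0,-0.78,0,0,0],
    [0.9,0,-0.78,0,0,0],
    [0.9,0,-0.78,0,0,0],
    [0.9,0,-0.78,0,0,0],
    [0.9,0,-0.78,0,0,0],
    [0.9,0,-0.78,0,0,0],
    [0.9,0,-0.78,0,0,0],
    [0.9,0,-0.78,0,0,0],
    [0.9,0,-0.78,0,0,0],
    [0.9,0,-0.78,0,0,0],
    [0.9,0,-0.78,0,0,0],
    [0.9,0,-0.78,0,0,0]
  ],
  "jaw": -1
}}

```text
clock: 1.6
eef_pos: [508.0, 67.6, 231.1]
tool_rot: [-1.571, 0.0, -0.433]
force: [0.6, -0.3, 0.2]
width: -0.0
```

Request:
{"fn": "apply_moves", "kwargs": {
  "targets": [
    [0.12,0,-0.1,0,0,0],
    [0,0.4,0,0,0,0],
    [0,0.4,0,0,0,0],
    [0,0,0,0,0,0]
  ]
}}

```text
clock: 2.1
eef_pos: [509.0, 64.2, 198.2]
tool_rot: [-1.572, 0.003, -0.432]
force: [0.8, -0.3, 0.1]
width: -0.0
```

```bash
python3 - <<'E'
from h import *
s=read_state();print(s["eef_pos"],s["force"],s["clock"])
for n,u,v,w,h in (("side",285,165,100,110),("top",240,200,130,80)):
    im=get_image(n)[:,:,::-1]
    o=cv2.resize(im[v:v+h,u:u+w],None,fx=5,fy=5,interpolation=cv2.INTER_CUBIC)
    if n=="side":
        for p in ([510.7,62,182],):
            cv2.polylines(o,[((ellipse(n,np.array(p))-[u,v]+.5)*5).astype(int)],True,(255,0,255),1)
        q=((proj(n,s["eef_pos"])-[u,v]+.5)*5).astype(int);cv2.circle(o,q,3,(0,255,255),-1)
    cv2.imwrite(f"pics/b_{n}.png",o)
E
```

```text
[509.00045971  64.24373408 198.19019769] [ 0.7550764  -0.2999042   0.08612935] 2.1
```

View pics/b_side.png

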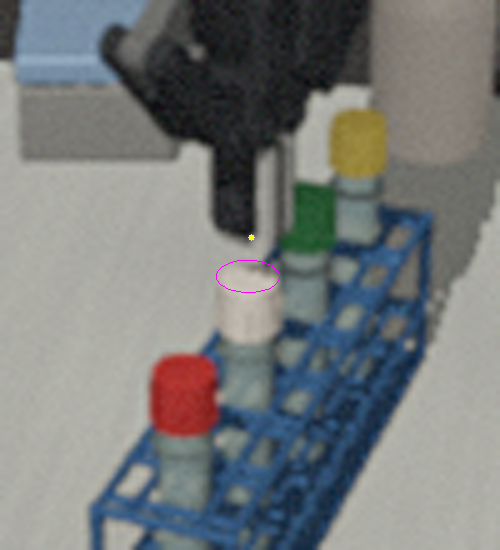

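The white outline fits, and the fingertips are directly over the white cap. I'll nudge and go down until contact.

Request:
{"fn": "apply_moves", "kwargs": {
  "targets": [
    [0.06,0,-0.03,0,0,0],
    [0,0.2,0,0,0,0],
    [0,0.15,0,0,0,0],
    [0,0.05,0,0,0,0],
    [0,0.05,0,0,0,0],
    [0,0,0,0,0,0]
  ]
}}

```text
clock: 2.95
eef_pos: [512.2, 61.3, 181.4]
tool_rot: [-1.571, -0.0, -0.433]
force: [-0.5, -0.2, 1.4]
width: -0.1
```

Request:
{"fn": "apply_moves", "kwargs": {
  "targets": [
    [0,0.05,0,0,0,0],
    [0,0.05,0,0,0,0],
    [0,0.05,0,0,0,0],
    [0,0,0,0,0,0]
  ]
}}

```text
clock: 3.45
eef_pos: [512.1, 61.3, 175.2]
tool_rot: [-1.571, 0.0, -0.433]
force: [0.6, -0.8, 3.1]
width: 0.2
```

Request:
{"fn": "apply_moves", "kwargs": {
  "targets": [
    [0,0.04,0,0,0,0],
    [0,0.04,0,0,0,0],
    [0,0,0,0,0,0]
  ]
}}

```text
clock: 3.82
eef_pos: [512.7, 61.3, 172.6]
tool_rot: [-1.57, -0.001, -0.433]
force: [-0.3, 0.4, 7.8]
width: 0.3
```

Request:
{"fn": "apply_moves", "kwargs": {
  "targets": [
    [0,0.04,0,0,0,0],
    [0,0,0,0,0,0]
  ]
}}

```text
clock: 4.08
eef_pos: [513.0, 61.4, 171.4]
tool_rot: [-1.57, -0.002, -0.433]
force: [-0.2, 0.9, 11.1]
width: 0.1
```

The slope is now 2.6 N/mm, so white is on its stop. Lift and go over to yellow.

Request:
{"fn": "apply_moves", "kwargs": {
  "targets": [
    [0,-0.5,0,0,0,0],
    [0,-1,0,0,0,0],
    [0.18,0,-0.72,0,0,0],
    [0.18,0,-0.72,0,0,0],
    [0.19,0,-0.72,0,0,0],
    [0.19,0,-0.72,0,0,0],
    [0,0.5,0,0,0,0],
    [0,0.35,0,0,0,0],
    [0,0,0,0,0,0]
  ]
}}

```text
clock: 5.2
eef_pos: [489.6, -55.1, 195.2]
tool_rot: [-1.572, 0.003, -0.432]
force: [-0.2, 1.1, -0.2]
width: 0.0
```

```bash
python3 - <<'E'
from h import *
s=read_state();print(s["eef_pos"],s["force"],s["clock"])
n,u,v,w,h="side",285,155,100,110
im=get_image(n)[:,:,::-1]
o=cv2.resize(im[v:v+h,u:u+w],None,fx=5,fy=5,interpolation=cv2.INTER_CUBIC)
for p in ([510.7,62,175.5],[491,-55.4,182],[520.3,121.2,182]):
    cv2.polylines(o,[((ellipse(n,np.array(p))-[u,v]+.5)*5).astype(int)],True,(255,0,255),1)
q=((proj(n,s["eef_pos"])-[u,v]+.5)*5).astype(int);cv2.circle(o,q,3,(0,255,255),-1)
cv2.imwrite("pics/c.png",o)
E
```

```text
[489.5883973  -55.1310667  195.17812252] [-0.24503196  1.06449559 -0.22399701] 5.2
```

View pics/c.png

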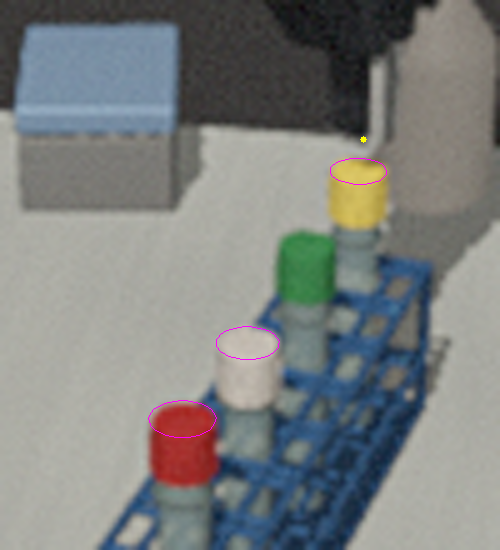

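White now fits its home height, and the fingertips are over the yellow cap. Press yellow.

Request:
{"fn": "apply_moves", "kwargs": {
  "targets": [
    [0.03,0.2,0.01,0,0,0],
    [0,0.15,0,0,0,0],
    [0,0.05,0,0,0,0],
    [0,0.05,0,0,0,0],
    [0,0.05,0,0,0,0],
    [0,0.05,0,0,0,0],
    [0,0,0,0,0,0]
  ]
}}

```text
clock: 6.12
eef_pos: [492.0, -55.9, 174.4]
tool_rot: [-1.571, -0.0, -0.433]
force: [0.4, -0.8, 3.8]
width: -0.1
```

Request:
{"fn": "apply_moves", "kwargs": {
  "targets": [
    [0,0.04,0,0,0,0],
    [0,0.04,0,0,0,0],
    [0,0,0,0,0,0]
  ]
}}

```text
clock: 6.5
eef_pos: [492.6, -55.9, 171.9]
tool_rot: [-1.57, -0.001, -0.433]
force: [-0.1, 0.7, 10.4]
width: 0.3
```

The slope is 2.6 N/mm here too, so yellow is on its stop. Over to red.

Request:
{"fn": "apply_moves", "kwargs": {
  "targets": [
    [0,-0.5,0,0,0,0],
    [0,-1,0,0,0,0],
    [-0.24,0,0.86,0,0,0],
    [-0.24,0,0.86,0,0,0],
    [-0.24,0,0.86,0,0,0],
    [-0.25,0,0.86,0,0,0],
    [-0.25,0,0.87,0,0,0],
    [0,0.5,0,0,0,0],
    [0,0.35,0,0,0,0],
    [0,0,0,0,0,0]
  ]
}}

```text
clock: 7.75
eef_pos: [518.7, 120.1, 195.9]
tool_rot: [-1.573, 0.003, -0.434]
force: [-0.1, -0.9, 0.3]
width: -0.2
```

```bash
python3 - <<'E'
from h import *
s=read_state();print(s["eef_pos"],s["force"],s["clock"])
n,u,v,w,h="side",285,165,100,110
im=get_image(n)[:,:,::-1]
o=cv2.resize(im[v:v+h,u:u+w],None,fx=5,fy=5,interpolation=cv2.INTER_CUBIC)
for p in ([491,-55.4,175.5],[520.3,121.2,182]):
    cv2.polylines(o,[((ellipse(n,np.array(p))-[u,v]+.5)*5).astype(int)],True,(255,0,255),1)
cv2.imwrite("pics/d.png",o)
E
```

```text
[518.67726314 120.13363074 195.89981894] [-0.08436799 -0.89516026  0.25858132] 7.75
```

View pics/d.png

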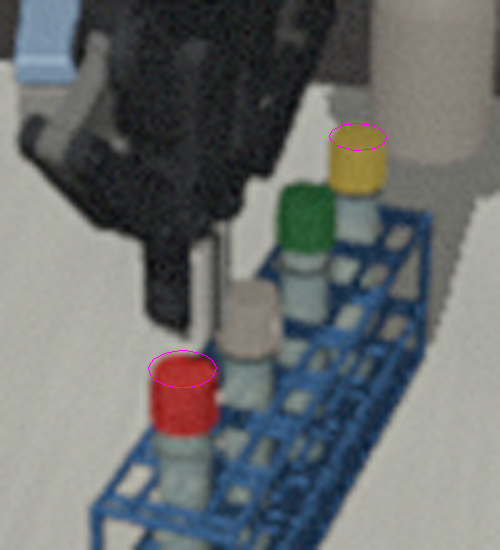

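Yellow is at its home height and green is untouched. The fingertips are over red, so press it.

Request:
{"fn": "apply_moves", "kwargs": {
  "targets": [
    [0.01,0.2,0.02,0,0,0],
    [0,0.15,0,0,0,0],
    [0,0.05,0,0,0,0],
    [0,0.05,0,0,0,0],
    [0,0.05,0,0,0,0],
    [0,0.05,0,0,0,0],
    [0,0,0,0,0,0]
  ]
}}

```text
clock: 8.68
eef_pos: [520.7, 121.7, 175.3]
tool_rot: [-1.571, -0.0, -0.433]
force: [0.5, -0.7, 3.6]
width: -0.2
```

Request:
{"fn": "apply_moves", "kwargs": {
  "targets": [
    [0,0.04,0,0,0,0],
    [0,0.04,0,0,0,0],
    [0,0,0,0,0,0]
  ]
}}

```text
clock: 9.05
eef_pos: [521.2, 121.8, 172.6]
tool_rot: [-1.57, -0.001, -0.433]
force: [-0.5, -1.3, 8.4]
width: 0.0
```

Request:
{"fn": "apply_moves", "kwargs": {
  "targets": [
    [0,0.04,0,0,0,0],
    [0,0,0,0,0,0]
  ]
}}

```text
clock: 9.3
eef_pos: [521.5, 121.9, 171.4]
tool_rot: [-1.569, -0.002, -0.433]
force: [-1.2, 0.2, 10.6]
width: 0.1
```

Request:
{"fn": "apply_moves", "kwargs": {
  "targets": [
    [0,-0.5,0,0,0,0],
    [0,-1,0,0,0,0],
    [0,-1,0,0,0,0],
    [0,-1,0,0,0,0],
    [-0.8,0,0.9,0,0,0],
    [-0.8,0,0.9,0,0,0],
    [-0.8,0,0.9,0,0,0],
    [-0.8,0,0.9,0,0,0],
    [0,0,0,0,0,0],
    [0,0,0,0,0,0]
  ]
}}

```text
clock: 10.55
eef_pos: [464.7, 305.1, 309.8]
tool_rot: [-1.573, 0.0, -0.433]
force: [0.3, -0.9, -0.6]
width: -0.1
```

```bash
python3 - <<'E'
from h import *
n,u,v,w,h="side",150,130,300,260
a=get_image(n)[:,:,::-1];b=cv2.imread("pics/side0.png")
def cr(im,u,v,w,h,s,ps=()):
    o=cv2.resize(im[v:v+h,u:u+w],None,fx=s,fy=s,interpolation=cv2.INTER_CUBIC)
    for p in ps: cv2.polylines(o,[((ellipse("side",np.array(p))-[u,v]+.5)*s).astype(int)],True,(255,0,255),1)
    return o
P=[[510.7,62,175.5],[491,-55.4,175.5],[520.3,121.2,175.5],[500.5,3.4,182]]
o=np.hstack([cr(a,290,175,95,120,4,P),cr(a,220,140,200,240,2)])
cv2.imwrite("pics/e.png",o)
E
```

```text
(no output)
```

View pics/e.png

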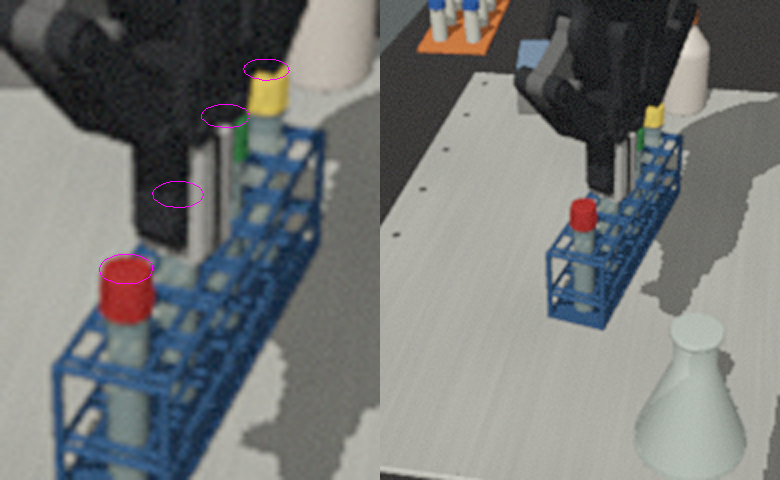

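Red fits its home height and the rack and flask stand where they were. The arm hides white and green in this view only. Every press ended on the stop and the arm is clear of everything, so I'll hand in.

```bash
python3 -c "
from cell import *
print(finish_job())"
```

```text
the job is handed in; nothing more can be done
None
```

I pressed the white, yellow and red caps home, in that order, with the shut fingertips and handed the job in at about 10.6 s of the 42 s allowed. No verdict was reported.

- **Presses:** each one ended on its stop at about 10.4 to 11.1 N, well under 25 N. White and yellow stiffened to about 2.6 N/mm, as the seal ring should. Red was softer over its last step, at about 1.8 N/mm.
- **Cap heights:** allowing for the springy seal ring, all three caps came to about 176 mm above the bench, which is the home height. In the pictures taken after each press, all three fitted the home-height outline.
- **Last picture:** red was down, and the rack, flask and bottle looked unmoved by eye. The arm hid white and most of green, and only a corner of the tip box showed.
- **Not in the last picture:** green looked untouched in the picture before the red press, and the arm never went near it afterwards. I did not measure how far the rack or the other items may have moved.
- **One measurement failed:** the automatic position for white was off by a few millimetres because the cap merged with glare from the rack. I corrected it from the spacing along the row and the side view, and the corrected outline fitted.

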